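Hang the washed casting beakers on the drying pegs

TASK

The two washed steel mixing vessels lying on the black rubber rests must go upside down on the drying rack to dry: the wide beaker over the thick peg and the narrow tube-shaped one over the thin peg, each lowered fully down until its rim sits flat on the rack's deck, and let go. Lower them, do not drop them, and leave the cup that already hangs on the third peg, the jar and the pliers where they are.

Things in the scene. Friction and masses are not known exactly. Their poses are not given: they have to be found in the camera images.
- beaker: wide cylindrical steel beaker: outer diameter 52 mm, inner diameter 46 mm (wall 3 mm), length 76 mm, base 4 mm thick, so 72 mm deep; about 0.14 kg. Origin half-way along its axis; x axis from closed base to open mouth (straight down when inverted). Starts lying on a rest, mouth away from the robot within 30 degrees of straight ahead. Lying, its axis is 38 mm above the table.
- beaker_rim (a point): centre of the beaker's open mouth, in the plane of the rim, 38 mm along +x from its origin
- beaker_base (a point): centre of the outside of the beaker's closed base, 38 mm along -x from its origin
- tube: narrow cylindrical steel vessel: outer diameter 36 mm, inner diameter 30 mm (wall 3 mm), length 96 mm, base 4 mm thick, so 92 mm deep; about 0.12 kg. Origin half-way along its axis; x axis from closed base to open mouth (straight down when inverted). Starts lying on a rest, mouth away from the robot within 30 degrees of straight ahead. Lying, its axis is 29 mm above the table.
- tube_rim (a point): centre of the narrow vessel's open mouth, in the plane of the rim, 48 mm along +x from its origin
- tube_base (a point): centre of the outside of the narrow vessel's closed base, 48 mm along -x from its origin
- rack: drying rack fixed on the table: slatted wooden deck 80 mm deep (its x) by 280 mm long (its y), top face 14 mm above the table, with three pegs about 100 mm apart along its y. Origin at the centre of its underside; z up
- thick_peg: thick upright pale wooden peg fixed on the rack's deck, one of three in a row; origin at the peg's foot, on the axis, at the deck's top face; z up. Which peg stands at which of the three places varies. 34 mm in diameter, 55 mm high; the top 14 mm taper to a flat 19 mm across
- thin_peg: thin upright pale wooden peg fixed on the rack's deck, one of three in a row; origin at the peg's foot, on the axis, at the deck's top face; z up. Which peg stands at which of the three places varies. 17 mm in diameter, 68 mm high; the top 14 mm taper to a flat 9 mm across
- third_peg: Upright pale wooden peg fixed on the rack's deck, one of three in a row; origin at the peg's foot, on the axis, at the deck's top face; z up. Which peg stands at which of the three places varies. 24 mm in diameter, 50 mm high; the steel cup hangs over it and hides it
- rest_a: low black rubber rest, 64 x 44 mm, 14 mm high, fixed to the table: two parallel ribs along its x axis carry a lying vessel. Origin at the centre of its underside; z up. Either rest may be the left or the right one. 
- rest_b: low black rubber rest, 64 x 44 mm, 14 mm high, fixed to the table: two parallel ribs along its x axis carry a lying vessel. Origin at the centre of its underside; z up. Either rest may be the left or the right one. 
- hung_cup: small steel cup already hanging upside down over the third peg, loose: 44 mm in diameter, 60 mm high. Origin at the centre of its rim, on the deck; z up. Leave it alone
- jar: loose glass jar with a metal lid, 48 mm in diameter, 68 mm high, standing between the rests and the rack; origin at the centre of its underside; z up. Leave it alone
- pliers: loose pliers with yellow handles lying flat crosswise between the two rests, nearer the robot than the jar, about 135 mm long along their own x, 46 mm wide, 12 mm high; origin near the pivot. Leave them alone
There are look-alikes about, which are no part of the job. Leave any brown or purple look-alike of the tube alone. What is shaped like the beaker but orange or turquoise is not meant.

How it is judged:
At the end, for the whole second after the job is handed in: Beaker inverted on the thick peg, narrow vessel on the thin peg: rim on the deck within 4 mm, rim centre within 9 mm and base centre within 12 mm of the peg axis, at rest, let go. Hung cup within 15 mm, jar and pliers within 20 mm of their start, cup and jar upright (horizontal distance between beaker_rim and thick_peg below 0.009 m and horizontal distance between beaker_base and thick_peg below 0.012 m and z of beaker_rim in the frame of thick_peg below 0.004 m and z of beaker_base in the frame of thick_peg above 0.072 m and linear speed of each of beaker, tube below 0.02 m/s and contact force between each of beaker, tube and the fingers below 0.05 N and horizontal distance between tube_rim and thin_peg below 0.009 m and horizontal distance between tube_base and thin_peg below 0.012 m and z of tube_rim in the frame of thin_peg below 0.004 m and z of tube_base in the frame of thin_peg above 0.092 m and distance of hung_cup from where it was at the start of the episode below 0.015 m and distance of each of jar, pliers from where it was at the start of the episode below 0.02 m and angle between each of hung_cup, jar's own z axis and vertical below 0.15 rad); the robot touches nothing.
It fails at once if the beaker is dropped: it moves faster than 0.5 m/s out of the fingers (linear speed of beaker above 0.5 m/s and contact force between beaker and the fingers below 0.02 N).
It fails at once if the narrow vessel is dropped: it moves faster than 0.5 m/s out of the fingers (linear speed of tube above 0.5 m/s and contact force between tube and the fingers below 0.02 N).
It fails at once if the hung cup, the jar or the pliers are disturbed (the cup moved over 15 mm, the others over 20 mm; cup or jar tipped over 0.15 rad) (not (distance of hung_cup from where it was at the start of the episode below 0.015 m and distance of each of jar, pliers from where it was at the start of the episode below 0.02 m and angle between each of hung_cup, jar's own z axis and vertical below 0.15 rad)).
It also fails if it takes over 61 s, if anything falls off the work surface, if the arm or the gripper's body presses on something with over 40 N, if the wrist force passes 120 N, or if a joint passes its speed limit or range.

ROBOT

A 6-joint arm with a two-finger parallel gripper is mounted at the origin on the work surface. World frame = base frame: x ahead of the robot, y to its left, z up, the work surface at z = 0. Lengths are in m, angles in rad, forces in N, time in s.
With the tool pointing down it reaches from about 0.275 to 0.775 m from the base axis. Payload 14.6 kg.
Tool frame: the origin (TCP) lies at the very end of the fingers, on their centre line; the grasp point (between the pads) lies 19 mm behind it; z points along the fingers, y is the line along which they close (so a half turn about z gives the same grasp; the last joint's range is limited). The gripper opens to 85 mm and grips with 20 to 120 N. Pads are 22 mm wide; open, the fingers measure 114 mm over their backs; the gripper's body (76 mm by 85 mm) begins 54 mm behind the grasp point. The pads swing forward as they close: fully open they stand 13 mm farther back than shut.
Start: joints at [1, 0.263, -0.048, 1.259, 0, 1.415], TCP at [0.212, 0.48, 0.195] pointing down, gripper open.
Joint ranges: [-2.65, 2.65], [-0.89, 1.7], [-1.18, 1.37], [-2.13, 2.11], [-1.35, 1.29], [-3.14, 3.14]. Speed limits (rad/s): [1.89, 1.89, 2.57, 2.79, 3.14, 3.14].

INTERFACE

Orientations are given as a 3x3 rotation matrix whose columns are the frame's x, y, z axes.
In Python, from station import * gives the robot as it stands.
- The arm moves only by the shell command python3 -m handwheel 'ROWS' [FORCE]. ROWS is JSON, a list of rows, each a list of 5 numbers: the shift along the tool's x, y, z in mm, then the turn about the tool's z in degrees, then the finger opening in mm, from 0 to 85.4. In form: [[tx, ty, tz, yaw, claw], ...]. A call has 1 to 10 rows; each row shifts and turns the commanded pose from where the row before left it, along the tool's axes as they then stand; what a row does not reach is not made up. A row lasts 1/12 s, in which the tool goes at most 41.7 mm and 7.16 degrees, less where a joint would pass 70% of its speed; a pose out of reach is approached as far as the arm can. A call with a gripper value outside its range is refused whole. The fingers move at their own pace and stop on an object; FORCE is the grip in N (left out, the last holds). Time passes only in rows, so rows that do not move let the fingers close. It gives the time, the measured TCP pose, the force, the opening and the grip force at its end, in the units of the state.
- get_obs(): the state, without advancing time (a new reading comes with each control period).
- capture(name): name is "scene" or "top" or "wrist"; returns a dict with "img" (480x640x3 uint8, red, green, blue), "camera_matrix" (3x3 intrinsics, pixels), "pose" (4x4, takes a point from camera to world coordinates); the wrist camera has in their place "tool_from_camera" (4x4, takes a point from camera to tool coordinates, whose origin is the TCP and whose axes are the flange's). Camera axes: x right, y down, z forward; pixel columns grow to the right and rows downward; lengths in m; the calibration is good to about 2 mm. A picture is of the moment at which its call begins: read the wrist's pose just before it. There is no depth.
- close_job(): hands the job in; it is judged then, once.
The state is a dict: "clock": time; "joint_positions": joint angles; "joint_vel": joint speeds; "joint_torque": joint torques, N m; "eef_pos": TCP position; "eef_rot": TCP orientation; "force": force on the tool from outside, world axes, zero at the start; "moment": the same for the moment, N m; "finger_gap": finger opening in m; "finger_force": force on a finger pad.
Only numpy, scipy, OpenCV 4.12 (cv2) and the standard library are available. Lean on these libraries where they do the work, as an engineer would, in place of code of your own. Each camera call takes 0.05 s, during which the arm holds its last target. There are 200 camera calls.

## Working session

There is one attempt and no reset: what is moved stays moved. The work goes in short steps, Python scripts to look and compute and a shell command to move; the robot and the scene stay as the last step left them, time stands still between calls to the robot, and variables do not carry over. Pictures are saved under pics/ and viewed, at most 10 in all, crops included, and the job is handed in when it is done.

```bash
ls; mkdir -p pics; cat > h.py <<'E'
from station import *
import numpy as np, cv2
def snap(cam,name,crop=None,scale=1):
    o=get_obs(); c=capture(cam); im=c["img"][:,:,::-1].copy()
    if crop: x0,y0,x1,y1=crop; im=im[y0:y1,x0:x1]
    if scale!=1: im=cv2.resize(im,None,fx=scale,fy=scale,interpolation=cv2.INTER_CUBIC)
    cv2.imwrite("pics/"+name,im); np.savez("pics/"+name[:-4]+".npz",img=c["img"],K=c["camera_matrix"],T=c["pose"] if "pose" in c else wp(o)@c["tool_from_camera"])
    return c
def wp(o):
    T=np.eye(4);T[:3,:3]=np.array(o["eef_rot"]).reshape(3,3);T[:3,3]=o["eef_pos"];return T
def ray(n,u,v,z):
    d=np.load("pics/"+n+".npz");K,T=d["K"],d["T"]
    r=T[:3,:3]@np.linalg.solve(K,[u,v,1]);return T[:3,3]+r*(z-T[2,3])/r[2]
def proj(n,P):
    d=np.load("pics/"+n+".npz");K,T=d["K"],d["T"]
    p=(np.atleast_2d(P)-T[:3,3])@T[:3,:3];q=p@K.T;return q[:,:2]/q[:,2:]
E
python3 - <<'E'
from h import *
for n in("top","scene"):
    c=snap(n,n+"0.png");print(n,np.round(c["pose"],3).tolist(),c["camera_matrix"].tolist())
print(get_obs())
E
```

```text
pics
top [[-0.019, -0.998, 0.061, 0.443], [-1.0, 0.018, -0.023, 0.004], [0.021, -0.061, -0.998, 1.268], [0.0, 0.0, 0.0, 1.0]] [[620.22221682491, 0.0, 320.171455359031], [0.0, 620.22221682491, 238.35406452434205], [0.0, 0.0, 1.0]]
scene [[-0.732, 0.404, -0.549, 0.979], [0.682, 0.432, -0.591, 0.48], [-0.001, -0.806, -0.591, 0.569], [0.0, 0.0, 0.0, 1.0]] [[490.6591494789294, 0.0, 321.8441458939284], [0.0, 490.6591494789294, 245.27706775697098], [0.0, 0.0, 1.0]]
{'clock': 0.1, 'joint_positions': array([ 9.99671334e-01,  2.63493344e-01, -4.88749064e-02,  1.25940306e+00,
       -1.54258018e-05,  1.41549806e+00]), 'joint_vel': array([-0.00181896, -0.00053586,  0.00060418,  0.0001416 , -0.00099194,
       -0.00015353]), 'joint_torque': array([ 4.59873903e-03, -6.38575673e+01,  3.85063827e+01,  1.00163167e-02,
       -1.05222871e-04, -6.77346307e-06]), 'eef_pos': array([0.21192515, 0.48001557, 0.19506321]), 'eef_rot': array([[-9.14782649e-01,  4.03946086e-01, -5.14076621e-04],
       [ 4.03946390e-01,  9.14782284e-01, -8.28584134e-04],
       [ 1.35564867e-04, -9.65633785e-04, -9.99999525e-01]]), 'force': array([ 0.6749968 ,  0.31204182, -0.40844274]), 'moment': array([-0.03417077,  0.00729763,  0.00594741]), 'finger_force': 0.0, 'finger_gap': 0.08550826070895419}
```

View pics/top0.png

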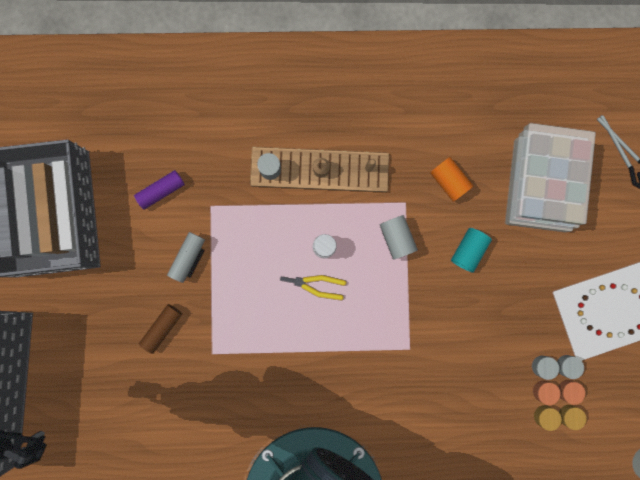

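View pics/scene0.png

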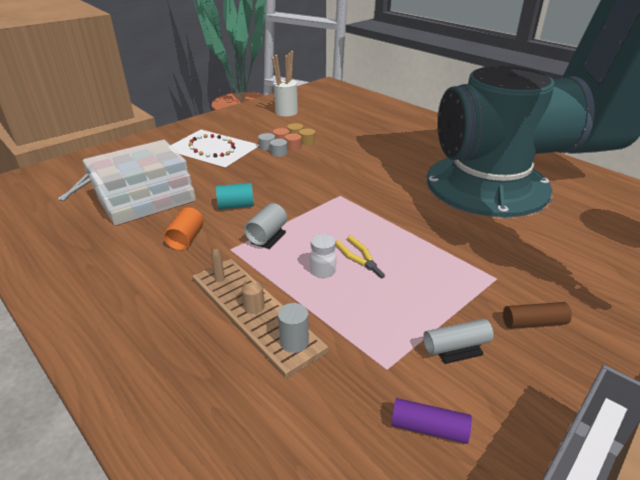

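Top view: grey vessels are the beaker (398,237), lying on a rest, and the tube (186,257), on a rest. The look-alikes are orange (452,180), turquoise (471,250), purple (160,190) and brown (160,328). The grey ones fit, as steel on black rests. On the rack: cup (268,165), thick peg (321,167), thin peg (370,166). I'll confirm in an enlarged crop.

```bash
python3 - <<'E'
import cv2,numpy as np
im=cv2.imread("pics/top0.png")
a=cv2.resize(im[210:290,150:230],None,fx=5,fy=5,interpolation=cv2.INTER_CUBIC)
b=cv2.resize(im[200:280,360:440],None,fx=5,fy=5,interpolation=cv2.INTER_CUBIC)
c=cv2.resize(im[140:200,240:400],(800,300),interpolation=cv2.INTER_CUBIC)[:, :]
c=cv2.resize(c,(533,200))
o=np.zeros((600,800,3),np.uint8);o[:400,:400]=a;o[:400,400:]=b;o[400:,:533]=c
cv2.imwrite("pics/crop0.png",o)
E
```

```text
(no output)
```

View pics/crop0.png

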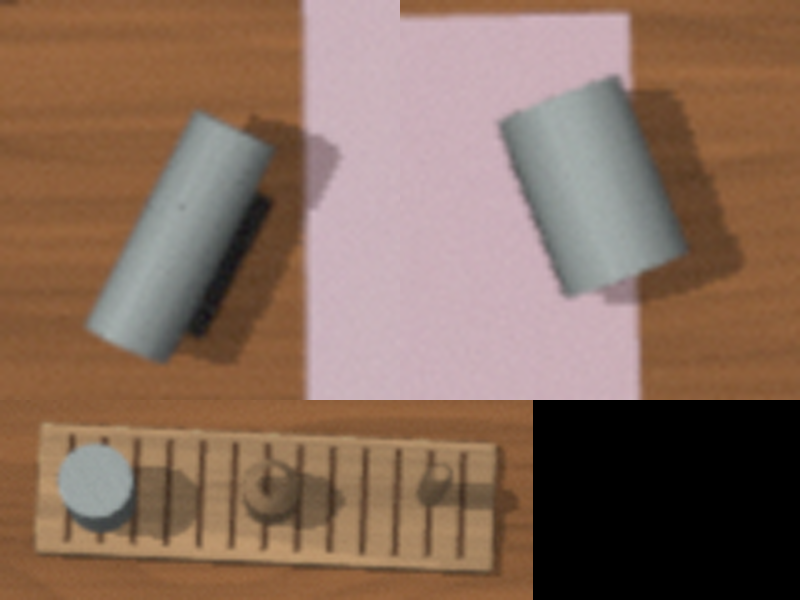

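The crop confirms two bare-steel cylinders on black rests: tube on the left, beaker on the right, mouths away from the robot. The thick peg is in the middle of the rack, the thin one at the right and the cup at the left.

```bash
python3 - <<'E'
from h import *
def q(pts,z): return np.array([ray("top0",*p,z) for p in pts])[:,:2]
t=q([(189,232.4),(204.6,240),(183,282.4),(167.4,275.2)],.029)
b=q([(380,224.4),(403.6,215.2),(417.6,250),(393.6,259.2)],.038)
for n,w in(("tube",t),("beaker",b)):
    m=(w[0]+w[1])/2;s=(w[2]+w[3])/2;d=m-s
    print(n,"mouth",m.round(4),"base",s.round(4),"c",((m+s)/2).round(4),"len",np.hypot(*d).round(4),"ang",np.degrees(np.arctan2(d[1],d[0])).round(1))
f=lambda x,y:(240+x/3.333,140+(y-400)/3.333)
r=q([f(42,424),f(497,444),f(492,572),f(36,552)],.014);print("rack",r.round(3).tolist(),r.mean(0))
print("thick",q([f(270,487)],.069),"thin",q([f(440,473)],.082),"jar",q([(324,246)],.06),"cup",q([(268,165)],.074),"pliers",q([(280,279),(300,282),(346,282),(343,298)],.01))
E
```

```text
tube mouth [0.5271 0.222 ] base [0.4431 0.2652] c [0.4851 0.2436] len 0.0945 ang -27.3
beaker mouth [ 0.5524 -0.1675] base [ 0.4825 -0.1933] c [ 0.5174 -0.1804] len 0.0746 ang 20.2
rack [[0.708, 0.11], [0.692, -0.169], [0.612, -0.164], [0.629, 0.115]] [ 0.66032531 -0.02705735]
thick [[ 0.65719233 -0.02743642]] thin [[ 0.66155992 -0.12595204]] jar [[ 0.50144212 -0.03049083]] cup [[0.6600267  0.07551422]] pliers [[ 0.4386915   0.0583674 ]
 [ 0.43186065  0.0180571 ]
 [ 0.43006216 -0.07507963]
 [ 0.39790352 -0.06830628]]
```

```bash
cat >> h.py <<'E'
def go(x,y,z,ang=None):
    "tool-axis deltas (mm) and yaw (deg) to TCP target; ang = wanted world angle of tool x; yaw applied first"
    o=get_obs();R=np.array(o["eef_rot"]).reshape(3,3);a=np.degrees(np.arctan2(R[1,0],R[0,0]))
    yaw=0 if ang is None else -((ang-a+180)%360-180)
    b=np.radians(a-yaw);d=np.array([x,y,z])-o["eef_pos"]
    print("now",np.round(o["eef_pos"],4),"a",round(a,1),"yaw",round(yaw,1),"txyz",np.round(1000*np.array([d[0]*np.cos(b)+d[1]*np.sin(b),d[0]*np.sin(b)-d[1]*np.cos(b),-d[2]]),1))
E
python3 -m handwheel '[[0,0,0,3.5,85],[-31,-8.5,0,0,85],[-31,-8.5,0,0,85],[-31,-8.5,0,0,85],[-31,-8.5,0,0,85],[-31,-8.5,0,0,85],[-31,-8.5,0,0,85],[-31,-8.5,0,0,85],[-31,-8.5,0,0,85]]' 20
python3 -m handwheel '[[-31,-8.5,0,0,85],[-33,-8.5,0,0,85],[0,0,0,0,85]]'
python3 - <<'E'
from h import *
snap("wrist","w1.png"); go(.4505,.2614,.015,152.7)
E
```

```text
clock: 0.85
eef_pos: [0.402, 0.3047, 0.1953]
eef_rot: [[-0.888, 0.459, -0.0], [0.459, 0.888, -0.0], [0.0, -0.0, -1.0]]
force: [-0.5, 1.1, -0.5]
finger_gap: 0.0851
finger_force: 0.0
clock: 1.1
eef_pos: [0.4536, 0.2583, 0.1949]
eef_rot: [[-0.887, 0.462, 0.0], [0.462, 0.887, -0.001], [-0.001, -0.001, -1.0]]
force: [-1.4, -0.6, -0.5]
finger_gap: 0.0853
finger_force: 0.0
now [0.4519 0.2597 0.1949] a 152.5 yaw -0.2 txyz [  2.    0.9 179.9]
```

View pics/w1.png

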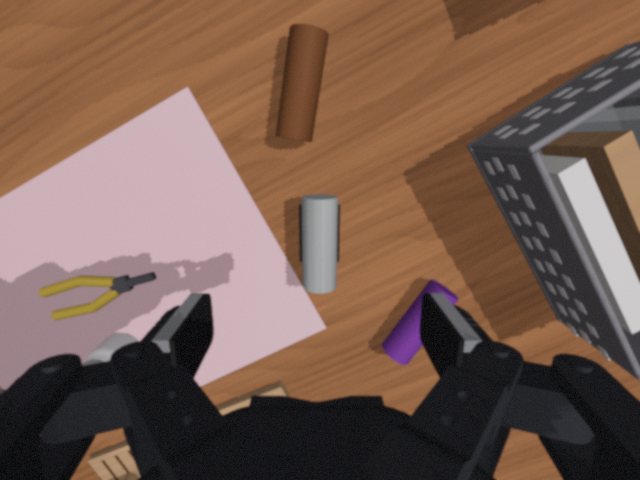

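Wrist view: tube centred at column 320, with its base at row ~200 and its mouth at row ~290, well aligned with the tool x axis.

```bash
python3 - <<'E'
from h import *
for p in [(320,205),(320,287)]: print(ray("w1",*p,.029).round(4))
print(np.load("pics/w1.npz")["T"].round(3).tolist())
th=np.radians(-27.3);d=np.array([np.cos(th),np.sin(th),0]);
for b in ([.4425,.2656,.029],):
    b=np.array(b);print(proj("w1",[b,b+.096*d,b+[0,0,.018],b+.096*d+[0,0,.018]]).round(1).tolist())
E
```

```text
[0.4525 0.2636 0.029 ]
[0.5308 0.2229 0.029 ]
[[0.463, 0.853, 0.241, 0.395], [0.886, -0.446, -0.126, 0.29], [-0.0, 0.272, -0.962, 0.373], [0.0, 0.0, 0.0, 1.0]]
[[317.2, 195.2], [317.6, 285.2], [317.2, 198.2], [317.6, 292.4]]
```

```bash
python3 -m handwheel '[[2,2,40,0,70],[0,0,40,0,70],[0,0,40,0,70],[0,0,30,0,70],[0,0,20,0,70],[0,0,10,0,70],[0,0,0,0,70],[0,0,0,0,33],[0,0,0,0,33],[0,0,0,0,33]]' 20
python3 -m handwheel '[[0,0,0,0,33],[0,0,0,0,33],[0,0,0,0,33],[0,0,0,0,33]]'
python3 -m handwheel '[[0,0,-10,0,33],[0,0,-20,0,33],[0,0,-25,0,33],[0,0,-25,0,33],[0,0,-25,0,33],[0,0,0,0,33],[0,0,0,0,33]]'
python3 - <<'E'
from h import *
snap("scene","s2.png",(340,180,600,400),3); print(get_obs()["moment"])
E
```

```text
clock: 1.98
eef_pos: [0.4499, 0.2647, 0.0165]
eef_rot: [[-0.889, 0.459, 0.002], [0.459, 0.889, 0.001], [-0.001, 0.001, -1.0]]
force: [0.1, -0.4, 0.3]
finger_gap: 0.0347
finger_force: 0.0
clock: 2.32
eef_pos: [0.4495, 0.2643, 0.0157]
eef_rot: [[-0.888, 0.459, 0.0], [0.459, 0.888, 0.0], [-0.0, 0.0, -1.0]]
force: [-0.9, -0.1, -0.4]
finger_gap: 0.0328
finger_force: 0.0
clock: 2.9
eef_pos: [0.4501, 0.2645, 0.1214]
eef_rot: [[-0.888, 0.459, 0.002], [0.459, 0.888, 0.001], [-0.002, 0.002, -1.0]]
force: [0.3, 0.6, -1.3]
finger_gap: 0.033
finger_force: 0.0
[-0.02877355 -0.00130016  0.01008592]
```

View pics/s2.png

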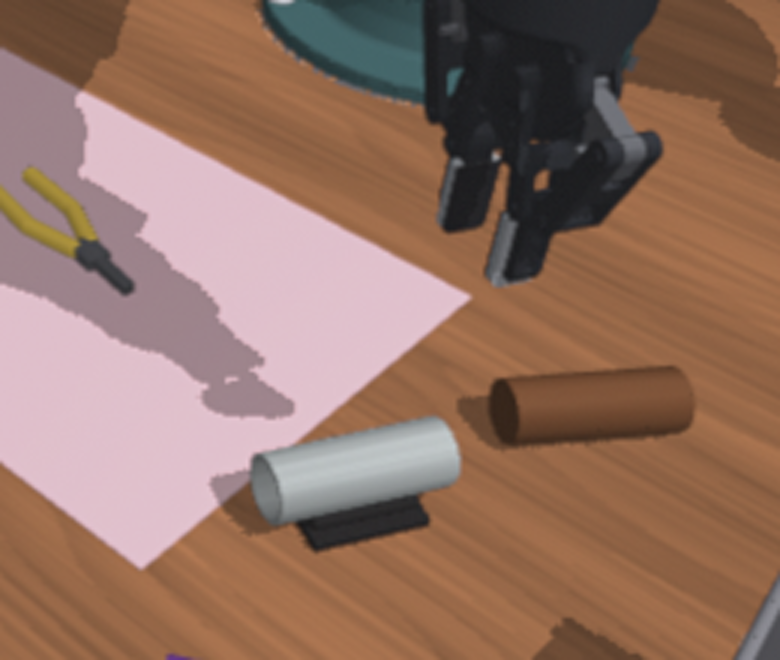

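```bash
python3 - <<'E'
from h import *
P=[[.4501,.2645,.1214],[.4501,.2645,.1404],[.4425,.2656,.029],[.5278,.2216,.029],[.4425,.2656,.047],[.4425,.2656,.011]]
print(((proj("s2",P)-[340,180])*3).round(0).tolist()); print(get_obs()["finger_gap"])
a=np.load("pics/s2.npz")["img"].astype(int);b=np.load("pics/scene0.npz")["img"].astype(int)
m=np.abs(a-b).sum(2)[315:365,415:500]>60;print(m.sum())
E
```

```text
[[465.0, 313.0], [474.0, 282.0], [437.0, 447.0], [262.0, 486.0], [444.0, 422.0], [430.0, 472.0]]
0.03287782385385286
94
```

```bash
python3 - <<'E'
from h import *
c=snap("wrist","w3.png"); print(np.round(c["tool_from_camera"],3).tolist(),c["camera_matrix"][0,0])
P=np.array([[sx,sy,-z] for z in(0,.02,.035) for sx in(-.011,.011) for sy in (-.0165,.0165)])
q=(P-c["tool_from_camera"][:3,3])@c["tool_from_camera"][:3,:3]@c["camera_matrix"].T;print((q[:,:2]/q[:,2:]).round(0).tolist())
E
```

```text
[[-0.001, -0.963, -0.271, 0.067], [1.0, -0.001, 0.0, 0.0], [-0.0, -0.271, 0.963, -0.178], [0.0, 0.0, 0.0, 1.0]] 350.46538611480634
[[285.0, 286.0], [345.0, 286.0], [284.0, 248.0], [346.0, 248.0], [282.0, 302.0], [349.0, 302.0], [281.0, 260.0], [350.0, 260.0], [279.0, 317.0], [352.0, 317.0], [277.0, 272.0], [353.0, 272.0]]
```

View pics/w3.png

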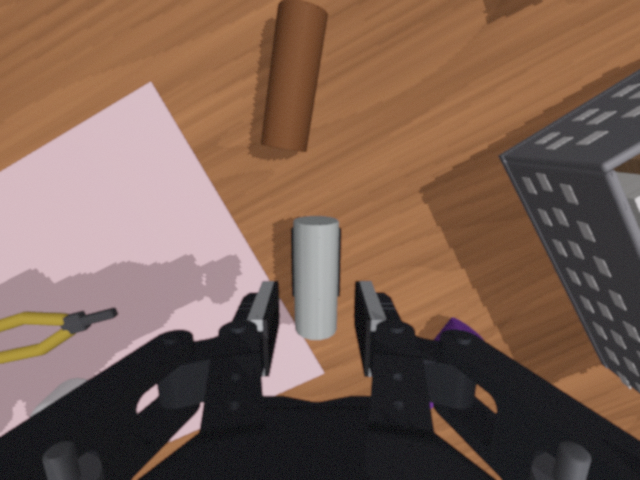

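The finger tips sit about 34 mm behind the reported TCP, judging from both cameras. The first grasp therefore closed above the tube, which hasn't moved. I'll go lower and watch the force.

```bash
python3 -m handwheel '[[0,0,40,0,60],[0,0,40,0,60],[0,0,30,0,60],[0,0,10,0,60],[0,0,5,0,60],[0,0,0,0,60]]'
python3 -m handwheel '[[0,0,5,0,60],[0,0,0,0,33],[0,0,0,0,33],[0,0,0,0,33],[0,0,0,0,33]]' 20
```

```text
clock: 3.5
eef_pos: [0.4483, 0.2638, -0.006]
eef_rot: [[-0.888, 0.459, -0.003], [0.459, 0.888, -0.001], [0.002, -0.002, -1.0]]
force: [0.2, 0.5, -0.3]
finger_gap: 0.0604
finger_force: 0.0
clock: 3.92
eef_pos: [0.4495, 0.2642, -0.009]
eef_rot: [[-0.888, 0.459, 0.001], [0.459, 0.888, -0.0], [-0.001, 0.0, -1.0]]
force: [-1.4, -1.9, 3.2]
finger_gap: 0.034
finger_force: 19.8
```

```bash
python3 -m handwheel '[[0,0,0,0,60],[0,0,0,0,60],[0,0,0,0,60],[0,0,8,0,60],[0,0,0,0,60],[0,0,0,0,60]]'
python3 -m handwheel '[[0,0,0,0,33],[0,0,0,0,33],[0,0,0,0,33],[0,0,0,0,33],[0,0,0,0,33]]' 20
python3 - <<'E'
from h import *
c=snap("wrist","w4.png",(160,160,480,400),2)
E
```

```text
clock: 4.42
eef_pos: [0.449, 0.2641, -0.0181]
eef_rot: [[-0.888, 0.459, -0.001], [0.459, 0.888, -0.0], [0.001, -0.001, -1.0]]
force: [-0.3, 0.1, 0.7]
finger_gap: 0.0599
finger_force: 0.0
clock: 4.83
eef_pos: [0.4492, 0.2642, -0.0175]
eef_rot: [[-0.888, 0.459, -0.0], [0.459, 0.888, -0.0], [0.0, -0.0, -1.0]]
force: [-1.5, -1.9, 1.6]
finger_gap: 0.0343
finger_force: 19.9
```

View pics/w4.png

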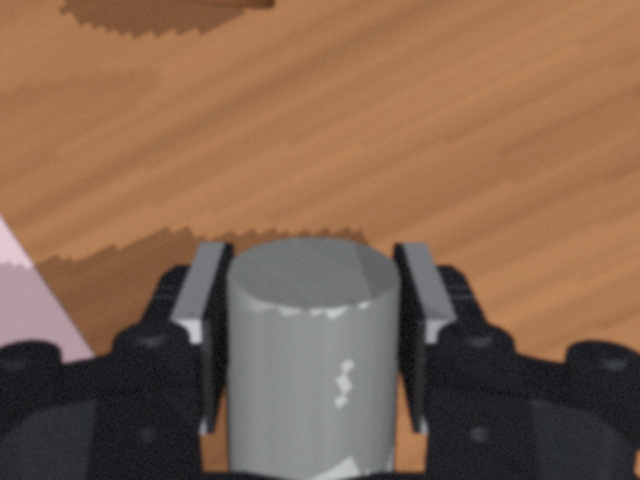

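Wrist view: the tube is held between the pads, with its base flush with the pad edge (crop row ~243). Lifting now, with some shake, to see whether it swings mouth-down.

```bash
python3 -m handwheel '[[0,0,-10,0,33],[0,0,-30,0,33],[0,0,-40,0,33],[0,0,-40,0,33],[0,0,-40,0,33],[0,0,0,0,33]]'
python3 - <<'E'
from h import *
c=snap("scene","s5.png",(340,180,600,400),2)
E
```

```text
clock: 5.38
eef_pos: [0.4522, 0.2655, 0.1494]
eef_rot: [[-0.888, 0.459, 0.009], [0.459, 0.888, 0.004], [-0.006, 0.007, -1.0]]
force: [1.0, 0.5, 0.2]
finger_gap: 0.0345
finger_force: 20.3
```

View pics/s5.png

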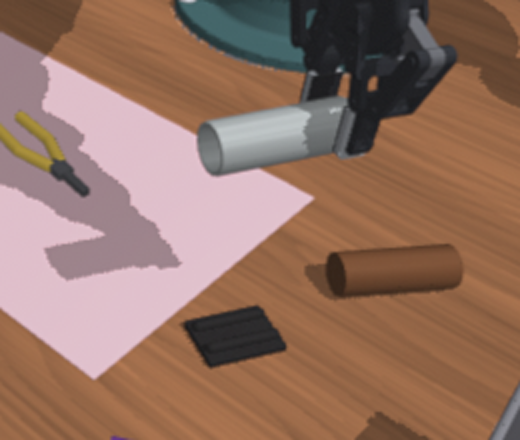

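Held, still horizontal (mouth at crop (208,148), base at the pads). I'll take it to the free table ahead, just above the surface. There I'll loosen the grip gradually so the mouth drops to the table and the tube can pivot in the pads.

```bash
python3 -m handwheel '[[-30,0,0,0,33],[-30,0,0,0,33],[-30,0,30,0,33],[0,0,40,0,33],[0,0,40,0,33],[0,0,30,0,33],[0,0,18,0,33],[0,0,6,0,33],[0,0,0,0,33],[0,0,0,0,33]]'
python3 -m handwheel '[[0,0,0,0,34.4],[0,0,0,0,34.7],[0,0,0,0,34.7]]'
python3 -m handwheel '[[0,0,0,0,35],[0,0,0,0,35]]'
python3 -m handwheel '[[0,0,0,0,35.3],[0,0,0,0,35.3]]'
python3 -m handwheel '[[0,0,0,0,35.6],[0,0,0,0,35.6]]'
```

```text
clock: 6.27
eef_pos: [0.529, 0.2233, -0.0206]
eef_rot: [[-0.888, 0.459, 0.0], [0.459, 0.888, 0.0], [-0.0, 0.0, -1.0]]
force: [0.7, -0.7, 0.0]
finger_gap: 0.0342
finger_force: 20.4
clock: 6.52
eef_pos: [0.5295, 0.2234, -0.0199]
eef_rot: [[-0.888, 0.459, 0.002], [0.459, 0.888, 0.0], [-0.001, 0.001, -1.0]]
force: [0.2, 0.0, -1.1]
finger_gap: 0.0346
finger_force: 13.6
clock: 6.68
eef_pos: [0.5291, 0.2232, -0.0205]
eef_rot: [[-0.888, 0.459, 0.001], [0.459, 0.888, 0.0], [-0.001, 0.001, -1.0]]
force: [-0.8, 0.9, -0.7]
finger_gap: 0.0353
finger_force: 9.6
clock: 6.85
eef_pos: [0.5289, 0.2232, -0.0209]
eef_rot: [[-0.888, 0.459, 0.0], [0.459, 0.888, 0.0], [-0.0, 0.0, -1.0]]
force: [-1.1, 0.4, -1.2]
finger_gap: 0.0353
finger_force: 5.9
clock: 7.02
eef_pos: [0.5289, 0.2232, -0.021]
eef_rot: [[-0.888, 0.459, 0.0], [0.459, 0.888, -0.0], [-0.0, 0.0, -1.0]]
force: [1.8, 0.2, -0.4]
finger_gap: 0.0356
finger_force: 2.7
```

```bash
cat >> h.py <<'E'
def tilt(name,R,L,d0,off,ref="scene0"):
    "fit tilt (deg, 90=mouth down), grip distance from base and axis height over TCP to the grey silhouette"
    snap("scene",name+".png");n=name;D=np.load("pics/"+n+".npz");im=D["img"];o=get_obs();p=np.array(o["eef_pos"]);Rm=np.array(o["eef_rot"]).reshape(3,3)
    hs=cv2.cvtColor(im,cv2.COLOR_RGB2HSV);df=np.abs(im.astype(int)-np.load("pics/"+ref+".npz")["img"]).sum(2)
    m=((hs[...,1]<45)&(hs[...,2]>75)&(hs[...,2]<225)&(df>40)).astype(np.uint8);m=cv2.morphologyEx(m,cv2.MORPH_OPEN,np.ones((3,3)))
    a=np.linspace(0,2*np.pi,24);best=[]
    fx=-Rm[:,0];up=np.array([0,0,1.])
    for t in range(-10,121,2):
      c,s=np.cos(np.radians(t)),np.sin(np.radians(t));ax=fx*c-up*s;n1=fx*s+up*c;n2=Rm[:,1]
      circ=R*(np.outer(np.cos(a),n1)+np.outer(np.sin(a),n2))
      for d in d0:
       for h in off:
        b=p+up*h-ax*d;P=np.vstack([b+circ,b+L*ax+circ]);q=proj(n,P).astype(np.float32)
        k=np.zeros(m.shape,np.uint8);cv2.fillConvexPoly(k,cv2.convexHull(q).astype(int),1)
        x,y,w,hh=cv2.boundingRect(q);x0,y0=max(x-25,0),max(y-25,0);A=m[y0:y+hh+25,x0:x+w+25];B=k[y0:y+hh+25,x0:x+w+25]
        best.append(((A&B).sum()/max(1,(A|B).sum()),t,d,h))
    best.sort(reverse=True);print("tilt IoU,deg,d,h",[tuple(np.round(b,3).tolist()) for b in best[:3]])
E
python3 -m handwheel '[[0,0,-4,0,35.6],[0,0,-6,0,35.6],[0,0,-8,0,35.6],[0,0,-8,0,35.6],[0,0,-8,0,35.6],[0,0,-6,0,35.6],[0,0,0,0,35.6]]'
python3 - <<'E'
from h import *
tilt("s6",.018,.096,[.004,.008,.012,.016],[.040,.046,.052])
E
```

```text
clock: 7.6
eef_pos: [0.5296, 0.2234, 0.0207]
eef_rot: [[-0.888, 0.459, 0.002], [0.459, 0.888, 0.001], [-0.002, 0.001, -1.0]]
force: [-0.9, 0.9, 0.5]
finger_gap: 0.0361
finger_force: 2.7
tilt IoU,deg,d,h [(0.413, 30.0, 0.008, 0.04), (0.413, 36.0, 0.004, 0.046), (0.409, 34.0, 0.004, 0.046)]
```

```bash
python3 -m handwheel '[[0,0,-8,0,35.6],[0,0,-8,0,35.6],[0,0,-8,0,35.6],[0,0,-8,0,35.6],[0,0,-8,0,35.6],[0,0,-8,0,35.6],[0,0,-8,0,35.6],[0,0,-6,0,35.6],[0,0,0,0,35.6]]'
python3 - <<'E'
from h import *
tilt("s7",.018,.096,[.004,.008,.012,.016],[.040,.046,.052])
c=cv2.imread("pics/s7.png");cv2.imwrite("pics/s7c.png",cv2.resize(c[180:420,240:560],None,fx=2,fy=2))
E
```

```text
clock: 8.4
eef_pos: [0.5295, 0.2233, 0.0824]
eef_rot: [[-0.888, 0.459, 0.002], [0.459, 0.888, 0.0], [-0.001, 0.001, -1.0]]
force: [-0.2, 0.0, -1.4]
finger_gap: 0.0356
finger_force: 2.6
tilt IoU,deg,d,h [(0.537, 94.0, 0.004, 0.04), (0.535, 94.0, 0.008, 0.04), (0.53, 96.0, 0.004, 0.04)]
```

View pics/s7c.png

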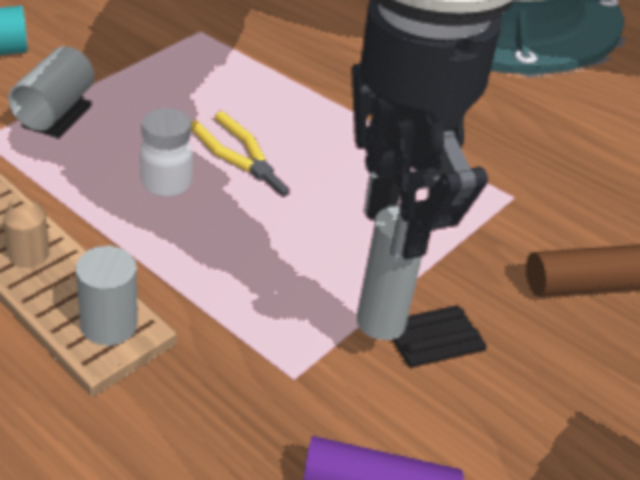

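The tube now hangs mouth-down in the pads at crop (390,280). I'll tighten the grip, lift, and carry it to a spot beside the pegs so the wrist camera can locate them.

```bash
python3 -m handwheel '[[0,0,0,0,34.5],[0,0,0,0,33],[0,0,0,0,33],[0,0,-10,0,33],[0,0,-20,0,33],[0,0,-28,0,33],[0,0,-28,0,33],[0,0,-16,0,33],[0,0,-6,0,33]]' 20
python3 -m handwheel '[[-12,-8,0,0,33],[-22,-14,0,0,33],[-28,-18,0,0,33],[-30,-19,0,0,33],[-30,-19,0,0,33],[-30,-19,0,0,33],[-30,-19,0,0,33],[-30,-19,0,0,33],[-28,-18,0,0,33],[-24,-15,0,0,33]]'
python3 -m handwheel '[[-16,-10,0,0,33],[-8,-5,0,0,33],[-4,-2,0,0,33],[0,0,0,0,33],[0,0,0,0,33]]'
python3 - <<'E'
from h import *
snap("wrist","w8.png"); tilt("s8",.018,.096,[.004,.008,.012,.016],[.036,.040,.046])
for n in("w8","top0","scene0"): print(n,proj(n,[[.6603,-.0271,.014],[.6603,-.0271,.069],[.6544,-.127,.014],[.6544,-.127,.082]]).round(0).tolist())
w=cv2.imread("pics/w8.png");s=cv2.imread("pics/scene0.png")[240:380,180:340]
o=np.zeros((600,800,3),np.uint8);o[:480,:640]=w
o[250:600,400:800]=cv2.resize(s,(400,350),interpolation=cv2.INTER_CUBIC);cv2.imwrite("pics/comp.png",o)
E
```

```text
clock: 9.2
eef_pos: [0.5298, 0.2234, 0.1922]
eef_rot: [[-0.888, 0.459, 0.004], [0.459, 0.888, 0.001], [-0.003, 0.003, -1.0]]
force: [0.6, 0.1, -1.6]
finger_gap: 0.034
finger_force: 20.2
clock: 10.03
eef_pos: [0.6866, -0.0504, 0.1873]
eef_rot: [[-0.888, 0.46, -0.002], [0.46, 0.888, 0.0], [0.002, -0.001, -1.0]]
force: [0.1, -0.2, -1.4]
finger_gap: 0.034
finger_force: 20.2
clock: 10.45
eef_pos: [0.7029, -0.0745, 0.1888]
eef_rot: [[-0.889, 0.459, -0.001], [0.459, 0.889, 0.0], [0.001, 0.0, -1.0]]
force: [0.2, 0.8, -1.1]
finger_gap: 0.0344
finger_force: 20.2
tilt IoU,deg,d,h [(0.72, 94.0, 0.008, 0.04), (0.72, 92.0, 0.008, 0.04), (0.719, 94.0, 0.012, 0.036)]
w8 [[339.0, 147.0], [343.0, 148.0], [247.0, 188.0], [232.0, 200.0]]
top0 [[320.0, 169.0], [321.0, 165.0], [369.0, 172.0], [373.0, 166.0]]
scene0 [[254.0, 306.0], [251.0, 281.0], [222.0, 276.0], [217.0, 245.0]]
```

```bash
python3 - <<'E'
from h import *
o=np.zeros((600,800,3),np.uint8)
a=np.linspace(0,2*np.pi,40)
def put(n,x0,y0,x1,y1,s,X,Y):
    im=cv2.imread(f"pics/{n}.png")[y0:y1,x0:x1];im=cv2.resize(im,None,fx=s,fy=s,interpolation=cv2.INTER_CUBIC)
    for c,r0,r1,h in(((.6603,-.0271),.017,.0095,.055),((.6544,-.127),.0085,.0045,.068)):
        for r,z,col in((r0,.014,(0,0,255)),(r1,.014+h,(255,255,0))):
            P=np.c_[c[0]+r*np.cos(a),c[1]+r*np.sin(a),0*a+z];q=((proj(n,P)-[x0-.5,y0-.5])*s)
            cv2.polylines(im,[q.astype(int)],True,col,1)
    o[Y:Y+im.shape[0],X:X+im.shape[1]]=im
put("w8",210,110,410,260,2.5,0,0)
put("scene0",190,235,310,335,2.5,500,0)
put("top0",240,140,400,200,3.75,0,375)
cv2.imwrite("pics/comp2.png",o)
E
```

```text
(no output)
```

View pics/comp2.png

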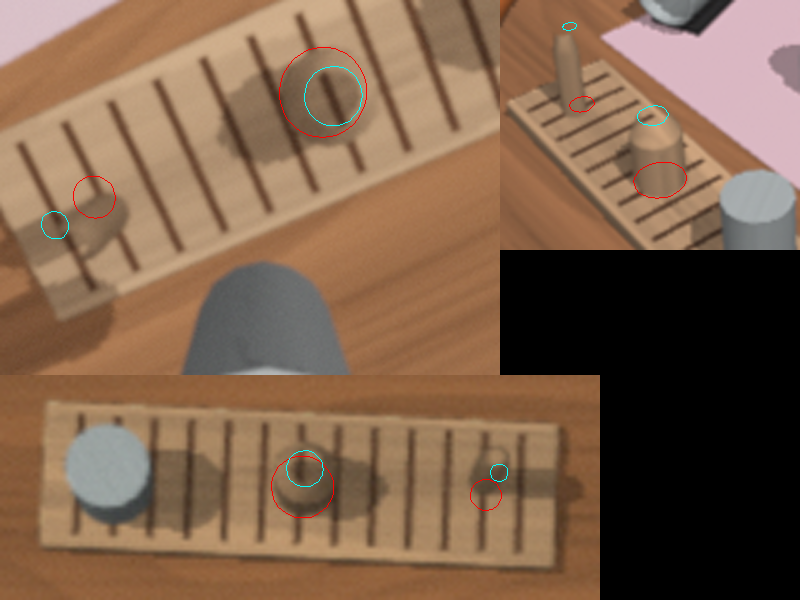

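The composite shows the thick peg close to the prediction. The thin peg is displaced: its top is at panel (494,455) in the top view and (567,40) in the scene view. I'll refine both numerically.

```bash
python3 - <<'E'
from h import *
from scipy.optimize import least_squares
obs={"thin":[("top0",(371.5,161),.082,.6),("scene0",(216.8,251),.082,1),("scene0",(220,277.5),.014,.7)],
"thick":[("top0",(320.4,164.8),.069,.6),("scene0",(252,283.4),.069,1),("scene0",(253.4,307.5),.014,.7)]}
for k,v in obs.items():
    f=lambda p:np.concatenate([w*(proj(n,[[p[0],p[1],z]])[0]-uv) for n,uv,z,w in v])
    r=least_squares(f,[.66,-.1]);print(k,r.x.round(4),r.fun.round(1))
    for z in (.014,.069 if k=="thick" else .082): print((( proj("w8",[[*r.x,z]])-[210,110])*2.5).round(0))
# slat direction / darkness map of w8 around the thin peg: print rectified grey at z=.082 and .069
for n,z,c in(("w8",.082,(.662,-.126)),("w8",.069,(.659,-.027))):
    g=cv2.cvtColor(np.load("pics/w8.npz")["img"],cv2.COLOR_RGB2GRAY)
    xs=np.arange(-.018,.019,.003);print(np.array([[g[tuple(np.round(proj(n,[[c[0]-x,c[1]-y,z]])[0]).astype(int)[::-1])] for y in xs] for x in xs]))
E
```

```text
thin [ 0.6621 -0.12  ] [-1.5  0.4 -1.  -2.3  0.6  1.8]
[[118. 205.]]
[[ 84. 235.]]
thick [ 0.6616 -0.0232] [-1.  -0.5 -0.6 -1.1  0.7  0.4]
[[332.  90.]]
[[345.  93.]]
[[153 115 153 155 145 120 102 118 116 118 116 121  94]
 [145  96 158 161 161 146  72 116 117 116 120 114  89]
 [147 104 154 154 154 155  78 101 117 117 116 107  85]
 [147  90 158 159 154 154  85 148 153 147 130 104  89]
 [133  96 145 111 101  99  85 155 158 161 160 139  91]
 [101  97 100 111 122 136  78 149 157 151 155 143 105]
 [106 107 113 120 125 118  65 118 118 120 120 117 104]
 [110 114 113 119 127 115  76 110 113 114 115  99  88]
 [107 106 109 110 108 106  93 108 107 110 108  94  89]
 [106  99 113 120 115 103  65 110 114 113 112  88  87]
 [100 145 158 160 158 132  83 134 127 143 132  83 105]
 [ 87 152 160 161 161 135 106 160 160 161 159 106 112]
 [ 85 155 163 161 163 124 121 161 159 159 156  90 104]]
[[157  85 162 165 165 164 135  98 164 163 162 161 108]
 [158  83 161 160 148 125 119 113 112 126 161 160  88]
 [141  85 155 140 134 129 117 104 102 100 117 122  61]
 [151 106 147 145 143 123  76  92 109  90  90  98  63]
 [128  91 149 150 114 107  84  97 108  99  91  87  57]
 [148 121 158 144 118 113  64  94 113 104  91  94  63]
 [124 109 153 144 114 114  58 102 116 111  95  93  64]
 [103 119 153 150 116 115  66 109 112 103  94  86  68]
 [126 118 152 151 146 128  68 114 112  96  93  78  60]
 [ 94 137 159 145 143 140 128 116 106  97  92  95  69]
 [113 147 162 159 136 126 120 113 107  99 108  88  90]
 [ 92 147 164 166 163 148 101 149 156 151 143 105  70]
 [ 85 149 162 161 161 156  82 163 163 165 166 122 124]]
```

```bash
python3 - <<'E'
from h import *
im=np.load("pics/w8.npz")["img"]
g=cv2.cvtColor(im,cv2.COLOR_RGB2GRAY)
for v in range(178,222): print(v,"".join("%2d"%(g[v,u]//4) if u%1==0 else "" for u in range(230,270)))
E
```

```text
178 41424241424142424141414036312320243036394040403940394040403939403937342822212330
179 42424142414241424141414038352621212634383940404040404040393939393938363024202127
180 42424241414141414141404039363022202330373940404040394040393939383837373327212124
181 41424141414141414040404139383426202126343840403940393939383938383837363430232022
182 41414141404040404040404040393730232024303739394039393938383737373737373632262121
183 41414040404040404040403940403833262121273438393939383838373737383737373734292219
184 40404040404040404040404040393936302320253136383938383737383737383738373735312521
185 39404040404040404040394040403938342621222733363737373738373738373737373736332722
186 36393940404040404039403940404039363022212430333435363637373737373736363636353125
187 34384040404040394039404040403938363124222326283031323435363737363737363737363328
188 30363939404040404040404039393736333024232424262628283032343536363636373737373532
189 26333839394040404040393938373532302624252525262627272729303335363737373737373634
190 2330363940404039393938373634312826242525262626262726272828303335373738373837
[... 1939 characters left out ...]
29232023303639404040
214 34363739393939393833262120232935363737393839383838383838383633262121273438404040
215 37383939393940403836302321233035383839393839393838383839393836302421233036393939
216 39394040394039403938332620222734373939393838393839393939393938332721212734383839
217 40404039393940393938363023212430363838383838383939393939404039363024222733373839
218 40394039404040393939373325202227333738393839393940404040403940383429283235384040
219 40404039403939393938363225191823303538383939394040404040403939383634353739404142
220 40393940393939383636333025191719253136373839394040404039393938383838394141424243
221 39393838393737353332302825211516202631353636383939393939383939394041414242424241
```

```bash
python3 - <<'E'
from h import *
print(ray("w8",252,195.5,.014),ray("w8",244.5,206.5,.082)); 
p=[.664,-.1225]
for n in("top0","scene0","w8"): print(n,proj(n,[[*p,.014],[*p,.082]]).round(1).tolist())
go(.664,-.1225,.189)
E
```

```text
[ 0.6628184  -0.12636787  0.014     ] [ 0.66422468 -0.12049326  0.082     ]
top0 [[366.8, 166.9], [370.2, 160.7]]
scene0 [[219.1, 279.8], [214.0, 248.5]]
w8 [[255.9, 194.8], [242.3, 207.4]]
now [ 0.703  -0.0741  0.1893] a 152.7 yaw 0 txyz [ 12.5 -60.9   0.3]
```

```bash
python3 - <<'E'
from h import *
d=np.load("pics/w8.npz");g=cv2.cvtColor(d["img"],cv2.COLOR_RGB2GRAY)
hs=cv2.cvtColor(d["img"],cv2.COLOR_RGB2HSV)[...,1]
print("sat col315",hs[206:224,315].tolist());print("row240",hs[240,275:360].tolist())
c=capture("wrist");T=c["tool_from_camera"];K=c["camera_matrix"]
a=np.linspace(0,2*np.pi,73)
for x in(-.004,0,.004,.008):
  for z in(.036,.042,.048):
    P=np.c_[x+.018*np.cos(a),.018*np.sin(a),0*a+z];q=(P-T[:3,3])@T[:3,:3]@K.T;q=q[:,:2]/q[:,2:]
    print(x,z,"toprow",q[:,1].min().round(1),"width",q[:,0].min().round(1),q[:,0].max().round(1),"row of widest",q[q[:,0].argmax(),1].round(0))
E
```

```text
sat col315 [136, 135, 133, 137, 132, 134, 132, 122, 84, 33, 5, 5, 3, 5, 8, 3, 8, 5]
row240 [133, 134, 133, 133, 137, 132, 134, 132, 134, 136, 136, 128, 103, 60, 11, 3, 6, 9, 3, 8, 6, 3, 6, 5, 3, 8, 5, 8, 3, 3, 5, 5, 5, 8, 8, 8, 11, 5, 7, 8, 5, 7, 5, 2, 7, 5, 5, 5, 5, 7, 5, 9, 7, 5, 2, 5, 5, 4, 5, 5, 2, 9, 2, 7, 9, 7, 2, 24, 64, 110, 128, 135, 136, 133, 131, 136, 134, 137, 137, 134, 137, 136, 132, 134, 131]
-0.004 0.036 toprow 226.0 width 287.6 343.5 row of widest 253.0
-0.004 0.042 toprow 223.8 width 288.3 342.8 row of widest 250.0
-0.004 0.048 toprow 221.7 width 289.0 342.2 row of widest 248.0
0 0.036 toprow 219.8 width 287.4 343.6 row of widest 247.0
0 0.042 toprow 217.8 width 288.1 342.9 row of widest 245.0
0 0.048 toprow 215.8 width 288.8 342.3 row of widest 242.0
0.004 0.036 toprow 213.6 width 287.3 343.8 row of widest 241.0
0.004 0.042 toprow 211.7 width 288.0 343.1 row of widest 239.0
0.004 0.048 toprow 209.8 width 288.7 342.4 row of widest 236.0
0.008 0.036 toprow 207.2 width 287.1 343.9 row of widest 235.0
0.008 0.042 toprow 205.5 width 287.9 343.2 row of widest 233.0
0.008 0.048 toprow 203.8 width 288.6 342.5 row of widest 230.0
```

```bash
python3 -m handwheel '[[2,-8,0,0,33],[3,-16,0,0,33],[3,-18,0,0,33],[2,-13,0,0,33],[1,-6,0,0,33],[0,0,10,0,33],[0,0,20,0,33],[0,0,20,0,33],[0,0,10,0,33],[0,0,5,0,33]]'
python3 -m handwheel '[[0,0,4,0,33],[0,0,4,0,33],[0,0,4,0,33],[0,0,4,0,33],[0,0,0,0,33]]'
python3 - <<'E'
from h import *
go(.6653,-.1234,.062)
E
```

```text
clock: 11.43
eef_pos: [0.6649, -0.124, 0.1227]
eef_rot: [[-0.888, 0.459, -0.002], [0.459, 0.888, 0.001], [0.002, -0.0, -1.0]]
force: [0.4, -0.5, -0.8]
finger_gap: 0.0342
finger_force: 20.2
clock: 11.85
eef_pos: [0.6655, -0.1243, 0.1076]
eef_rot: [[-0.888, 0.459, -0.0], [0.459, 0.888, 0.0], [0.0, -0.0, -1.0]]
force: [0.1, 0.7, -0.5]
finger_gap: 0.0342
finger_force: 20.2
now [ 0.6655 -0.1243  0.1076] a 152.7 yaw 0 txyz [ 0.6  0.7 45.6]
```

```bash
python3 -m handwheel '[[0,0,8,0,33],[0,0,8,0,33],[0,0,8,0,33],[0,0,8,0,33],[0,0,6,0,33],[0,0,4,0,33],[0,0,0,0,33]]'
python3 -m handwheel '[[0,0,2,0,33],[0,0,2,0,33],[0,0,0,0,33]]'
python3 -m handwheel '[[0,0,2,0,33],[0,0,0,0,33]]'
```

```text
clock: 12.43
eef_pos: [0.6651, -0.1242, 0.0649]
eef_rot: [[-0.888, 0.459, -0.001], [0.459, 0.888, 0.0], [0.001, -0.0, -1.0]]
force: [-0.2, -0.4, -1.4]
finger_gap: 0.0342
finger_force: 20.2
clock: 12.68
eef_pos: [0.6669, -0.1249, 0.0634]
eef_rot: [[-0.888, 0.459, 0.003], [0.459, 0.888, -0.001], [-0.003, 0.0, -1.0]]
force: [1.0, -1.5, 7.1]
finger_gap: 0.0344
finger_force: 20.6
clock: 12.85
eef_pos: [0.668, -0.1255, 0.063]
eef_rot: [[-0.888, 0.459, 0.006], [0.459, 0.888, -0.003], [-0.007, 0.0, -1.0]]
force: [-0.0, -2.6, 19.6]
finger_gap: 0.0341
finger_force: 21.3
```

```bash
python3 -m handwheel '[[0,0,-3,0,33],[0,0,0,0,34.6],[0,0,0,0,35.2],[0,0,0,0,35.6],[0,0,0,0,35.8],[0,0,0,0,36],[0,0,0,0,36.3]]'
python3 -m handwheel '[[0,0,0,0,37],[0,0,0,0,38],[0,0,0,0,42],[0,0,0,0,50],[0,0,-10,0,55],[0,0,-30,0,55],[0,0,-40,0,55],[0,0,-40,0,55],[0,0,0,0,55]]'
python3 - <<'E'
from h import *
snap("scene","s9.png")
D=np.load("pics/s9.npz");im=D["img"];hs=cv2.cvtColor(im,cv2.COLOR_RGB2HSV)
m=((hs[...,1]<45)&(hs[...,2]>60)&(hs[...,2]<235)).astype(np.uint8)
a=np.linspace(0,2*np.pi,24);best=[]
for x in np.arange(.65,.68,.002):
  for y in np.arange(-.14,-.105,.002):
    for z in(.010,.014,.02,.03):
      q=proj("s9",np.r_[np.c_[x+.018*np.cos(a),y+.018*np.sin(a),0*a+z],np.c_[x+.018*np.cos(a),y+.018*np.sin(a),0*a+z+.096]])
      k=np.zeros(m.shape,np.uint8);cv2.fillConvexPoly(k,cv2.convexHull(q.astype(np.float32)).astype(int),1)
      A=m[195:320,175:262];B=k[195:320,175:262];best.append(((A&B).sum()/(A|B).sum(),x,y,z))
best.sort(reverse=True);print(np.round(best[:4],3).tolist())
E
```

```text
clock: 13.43
eef_pos: [0.6653, -0.1243, 0.0626]
eef_rot: [[-0.888, 0.459, -0.001], [0.459, 0.888, 0.0], [0.001, -0.0, -1.0]]
force: [0.1, -0.6, -0.4]
finger_gap: 0.0362
finger_force: 0.1
clock: 14.18
eef_pos: [0.6679, -0.125, 0.1918]
eef_rot: [[-0.888, 0.459, 0.01], [0.459, 0.888, -0.003], [-0.01, 0.002, -1.0]]
force: [1.6, -0.7, 1.1]
finger_gap: 0.0547
finger_force: 0.0
[[0.482, 0.66, -0.128, 0.01], [0.481, 0.662, -0.128, 0.01], [0.48, 0.662, -0.126, 0.01], [0.479, 0.662, -0.124, 0.014]]
```

```bash
python3 - <<'E'
from h import *
print(get_obs()["joint_positions"].round(2)); go(.489,-.191,.19,200.2)
E
```

```text
[-0.3   0.54  0.37  1.4   0.    0.17]
now [ 0.6674 -0.1249  0.1881] a 152.7 yaw -47.5 txyz [190.2  -0.4  -1.9]
```

```bash
python3 -m handwheel '[[0,0,0,-6.8,72],[0,0,0,-6.8,72],[0,0,0,-6.8,72],[0,0,0,-6.8,72],[0,0,0,-6.8,72],[0,0,0,-6.8,72],[0,0,0,-6.7,72],[20,0,0,0,72],[30,0,0,0,72],[35,0,0,0,72]]'
python3 -m handwheel '[[35,0,0,0,72],[30,0,0,0,72],[25,0,0,0,72],[15,0,0,0,72],[0,0,0,0,72],[0,0,0,0,72]]'
python3 - <<'E'
from h import *
snap("wrist","w10.png");D=np.load("pics/w10.npz");im=D["img"];hs=cv2.cvtColor(im,cv2.COLOR_RGB2HSV)
go(.489,-.191,-.012,200.2)
m=((hs[...,1]<30)&(hs[...,2]>80)&(hs[...,2]<235)).astype(np.uint8);m=cv2.morphologyEx(m,cv2.MORPH_OPEN,np.ones((5,5)))
n,l,s,c=cv2.connectedComponentsWithStats(m)
for i in range(1,n):
    if s[i,4]>400: 
        pts=np.argwhere(l==i)[:,::-1].astype(np.float32);print(s[i].tolist(),c[i].round(1),cv2.minAreaRect(pts))
th=np.radians(20.2);ax=np.array([np.cos(th),np.sin(th),0]);n1=np.array([-ax[1],ax[0],0]);b=np.array([.4818,-.1935,.038])
a=np.linspace(0,2*np.pi,40);ci=.026*(np.outer(np.cos(a),n1)+np.outer(np.sin(a),[0,0,1]))
q=proj("w10",np.r_[b+ci,b+.076*ax+ci]).astype(np.float32);print("pred",q.min(0),q.max(0),cv2.minAreaRect(q))
E
```

```text
clock: 15.07
eef_pos: [0.5851, -0.1534, 0.182]
eef_rot: [[-0.938, -0.346, -0.001], [-0.346, 0.938, 0.0], [0.001, 0.001, -1.0]]
force: [-0.1, 0.1, 0.0]
finger_gap: 0.0721
finger_force: 0.0
clock: 15.57
eef_pos: [0.4868, -0.1901, 0.1832]
eef_rot: [[-0.939, -0.344, 0.0], [-0.344, 0.939, 0.0], [-0.0, 0.0, -1.0]]
force: [0.3, -0.6, -1.4]
finger_gap: 0.072
finger_force: 0.0
now [ 0.4874 -0.1898  0.183 ] a -159.8 yaw -0.0 txyz [ -1.1  -1.6 195. ]
[365, 4, 65, 93, 3496] [395.6  51.2] ((397.0, 50.0), (92.0, 64.0), 90.0)
[367, 93, 273, 236, 34485] [516.6 225. ] ((497.916015625, 223.1763458251953), (301.7975158691406, 199.5740203857422), 12.942623138427734)
[0, 149, 98, 212, 11602] [ 35.7 243.4] ((48.5, 254.5), (211.0, 97.0), 90.0)
[292, 210, 54, 86, 4283] [318.8 252.2] ((318.5, 252.5), (85.0, 53.0), 90.0)
[478, 445, 42, 33, 1067] [499.2 460.6] ((498.5, 461.0), (32.0, 41.0), 90.0)
pred [287.91418 201.95224] [343.55203 293.1838 ] ((316.5249938964844, 247.53456115722656), (91.21578216552734, 55.63828659057617), 88.88163757324219)
```

```bash
python3 -m handwheel '[[-3.5,1,20,0,72],[0,0,38,0,72],[0,0,40,0,72],[0,0,40,0,72],[0,0,30,0,72],[0,0,17,0,72],[0,0,7,0,72],[0,0,3,0,72],[0,0,0,0,72]]'
python3 -m handwheel '[[0,0,0,0,56],[0,0,0,0,49],[0,0,0,0,49],[0,0,0,0,49],[0,0,0,0,49],[0,0,0,0,49]]' 20
```

```text
clock: 16.37
eef_pos: [0.4908, -0.1877, -0.0119]
eef_rot: [[-0.938, -0.345, -0.0], [-0.345, 0.938, 0.0], [0.0, 0.0, -1.0]]
force: [-1.2, 1.1, 0.2]
finger_gap: 0.072
finger_force: 0.0
clock: 16.87
eef_pos: [0.4906, -0.1873, -0.0106]
eef_rot: [[-0.938, -0.345, 0.002], [-0.345, 0.938, 0.001], [-0.002, -0.0, -1.0]]
force: [-2.6, 6.2, 8.8]
finger_gap: 0.0521
finger_force: 19.4
```

```bash
python3 -m handwheel '[[0,0,0,0,48],[0,0,0,0,48]]'
python3 -m handwheel '[[0,0,-3,0,48],[0,0,-6,0,48],[0,0,-10,0,48],[0,0,-10,0,48],[0,0,0,0,48],[0,0,0,0,48]]'
python3 - <<'E'
from h import *
tilt("s11",.026,.076,[.004,.008,.012,.016],[.036,.042,.048])
E
```

```text
clock: 17.03
eef_pos: [0.4906, -0.1873, -0.0106]
eef_rot: [[-0.938, -0.345, 0.002], [-0.345, 0.938, 0.001], [-0.002, -0.0, -1.0]]
force: [-1.2, 6.8, 8.3]
finger_gap: 0.0518
finger_force: 19.4
clock: 17.53
eef_pos: [0.4908, -0.1882, 0.0178]
eef_rot: [[-0.939, -0.345, 0.002], [-0.345, 0.939, -0.001], [-0.001, -0.002, -1.0]]
force: [-0.8, 0.5, -0.8]
finger_gap: 0.052
finger_force: 21.4
tilt IoU,deg,d,h [(0.675, -10.0, 0.012, 0.042), (0.673, -4.0, 0.012, 0.048), (0.67, -2.0, 0.012, 0.048)]
```

```bash
python3 -m handwheel '[[20,0,0,0,48],[30,0,0,0,48],[25,0,0,0,48],[10,0,8,0,48],[0,0,12,0,48],[0,0,8,0,48],[0,0,4,0,48],[0,0,0,0,48]]'
python3 -m handwheel '[[0,0,0,0,51.5],[0,0,0,0,52],[0,0,0,0,52]]'
python3 -m handwheel '[[0,0,0,0,52.3],[0,0,0,0,52.3]]'
python3 -m handwheel '[[0,0,0,0,52.6],[0,0,0,0,52.6]]'
```

```text
clock: 18.25
eef_pos: [0.4101, -0.2166, -0.0159]
eef_rot: [[-0.939, -0.345, -0.001], [-0.345, 0.939, 0.001], [0.001, 0.001, -1.0]]
force: [-0.5, -0.2, -1.9]
finger_gap: 0.0519
finger_force: 21.4
clock: 18.5
eef_pos: [0.4108, -0.2171, -0.0147]
eef_rot: [[-0.938, -0.345, 0.0], [-0.345, 0.938, -0.0], [-0.0, -0.0, -1.0]]
force: [0.6, -0.4, -1.9]
finger_gap: 0.0521
finger_force: 19.0
clock: 18.67
eef_pos: [0.4106, -0.2171, -0.0148]
eef_rot: [[-0.939, -0.345, 0.0], [-0.345, 0.939, -0.0], [-0.0, -0.0, -1.0]]
force: [0.5, -0.4, -2.2]
finger_gap: 0.0524
finger_force: 12.8
clock: 18.83
eef_pos: [0.4105, -0.2171, -0.0149]
eef_rot: [[-0.939, -0.345, 0.0], [-0.345, 0.939, -0.0], [-0.0, -0.0, -1.0]]
force: [0.6, -0.1, -2.6]
finger_gap: 0.053
finger_force: 7.3
```

```bash
python3 -m handwheel '[[0,0,0,0,52.8],[0,0,0,0,52.8]]'
python3 -m handwheel '[[0,0,0,0,52.9],[0,0,0,0,52.9]]'
python3 -m handwheel '[[0,0,-4,0,52.9],[0,0,-6,0,52.9],[0,0,-6,0,52.9],[0,0,-6,0,52.9],[0,0,-4,0,52.9],[0,0,0,0,52.9]]'
python3 - <<'E'
from h import *
tilt("s12",.026,.076,[.004,.008,.012,.016],[.036,.042,.048])
E
```

```text
clock: 19.0
eef_pos: [0.4104, -0.2171, -0.015]
eef_rot: [[-0.939, -0.345, 0.0], [-0.345, 0.939, -0.0], [-0.0, -0.0, -1.0]]
force: [1.4, -0.2, -2.3]
finger_gap: 0.053
finger_force: 4.1
clock: 19.17
eef_pos: [0.4104, -0.2171, -0.015]
eef_rot: [[-0.939, -0.345, 0.0], [-0.345, 0.939, 0.0], [-0.0, 0.0, -1.0]]
force: [-0.0, 0.1, -1.0]
finger_gap: 0.0531
finger_force: 2.8
clock: 19.67
eef_pos: [0.4109, -0.2175, 0.0121]
eef_rot: [[-0.939, -0.345, 0.001], [-0.345, 0.939, -0.001], [-0.001, -0.001, -1.0]]
force: [-1.7, -0.4, 2.7]
finger_gap: 0.0534
finger_force: 3.0
tilt IoU,deg,d,h [(0.829, 40.0, 0.008, 0.048), (0.828, 42.0, 0.012, 0.048), (0.824, 34.0, 0.012, 0.042)]
```

```bash
python3 -m handwheel '[[0,0,-4,0,52.9],[0,0,-6,0,52.9],[0,0,-6,0,52.9],[0,0,-6,0,52.9],[0,0,-6,0,52.9],[0,0,-4,0,52.9],[0,0,0,0,52.9],[0,0,0,0,52.9]]'
python3 - <<'E'
from h import *
tilt("s13",.026,.076,[.004,.008,.012,.016],[.036,.042,.048])
E
```

```text
clock: 20.38
eef_pos: [0.4105, -0.2171, 0.0432]
eef_rot: [[-0.939, -0.345, 0.0], [-0.345, 0.939, -0.0], [-0.0, -0.0, -1.0]]
force: [-0.4, 0.0, -2.1]
finger_gap: 0.053
finger_force: 2.3
tilt IoU,deg,d,h [(0.877, 76.0, 0.008, 0.048), (0.87, 74.0, 0.012, 0.042), (0.868, 72.0, 0.008, 0.048)]
```

```bash
python3 -m handwheel '[[0,0,8,0,52.9],[0,0,8,0,52.9],[0,0,3,0,52.9],[0,0,2,0,52.9],[0,0,0,0,52.9]]'
python3 -m handwheel '[[0,0,2,0,52.9],[0,0,2,0,52.9],[0,0,0,0,52.9]]'
python3 - <<'E'
from h import *
tilt("s14",.026,.076,[.004,.008,.012,.016],[.036,.042,.048])
E
```

```text
clock: 20.85
eef_pos: [0.4102, -0.2169, 0.0214]
eef_rot: [[-0.939, -0.345, -0.001], [-0.345, 0.939, 0.001], [0.0, 0.001, -1.0]]
force: [-0.7, 0.6, -1.4]
finger_gap: 0.0527
finger_force: 2.5
clock: 21.1
eef_pos: [0.4106, -0.2172, 0.018]
eef_rot: [[-0.939, -0.345, 0.0], [-0.345, 0.939, -0.0], [-0.0, -0.0, -1.0]]
force: [0.2, -0.4, 2.0]
finger_gap: 0.053
finger_force: 3.1
tilt IoU,deg,d,h [(0.918, 74.0, 0.016, 0.042), (0.917, 72.0, 0.016, 0.042), (0.904, 76.0, 0.016, 0.042)]
```

```bash
python3 -m handwheel '[[0,0,2,0,52.9],[0,0,2,0,52.9],[0,0,0,0,52.9]]'
python3 -m handwheel '[[0,0,2,0,52.9],[0,0,2,0,52.9],[0,0,0,0,52.9]]'
python3 - <<'E'
from h import *
tilt("s15",.026,.076,[.004,.008,.012,.016],[.036,.042,.048,.054])
E
```

```text
clock: 21.4
eef_pos: [0.4104, -0.217, 0.0138]
eef_rot: [[-0.939, -0.345, 0.0], [-0.345, 0.939, 0.0], [-0.0, 0.0, -1.0]]
force: [1.7, 0.5, 3.5]
finger_gap: 0.0529
finger_force: 3.6
clock: 21.65
eef_pos: [0.4105, -0.217, 0.0099]
eef_rot: [[-0.939, -0.345, 0.0], [-0.345, 0.939, 0.0], [-0.0, 0.0, -1.0]]
force: [1.3, 1.4, 2.5]
finger_gap: 0.0527
finger_force: 4.0
tilt IoU,deg,d,h [(0.872, 74.0, 0.012, 0.054), (0.868, 72.0, 0.012, 0.054), (0.862, 70.0, 0.012, 0.054)]
```

```bash
python3 -m handwheel '[[0,0,0,0,53],[0,0,0,0,53.1],[0,0,0,0,53.2],[0,0,0,0,53.4]]'
python3 -m handwheel '[[0,0,0,0,53.7],[0,0,0,0,54.2],[0,0,0,0,55],[0,0,0,0,55],[0,0,0,0,55]]'
python3 - <<'E'
from h import *
tilt("s16",.026,.076,[.0,.004,.008,.012,.016,.020],[.042,.048,.054,.06,.066,.072])
E
```

```text
clock: 22.03
eef_pos: [0.4102, -0.217, 0.0099]
eef_rot: [[-0.939, -0.345, -0.0], [-0.345, 0.939, 0.0], [0.0, 0.0, -1.0]]
force: [0.7, -0.6, -0.6]
finger_gap: 0.0532
finger_force: 0.0
clock: 22.45
eef_pos: [0.4104, -0.2171, 0.01]
eef_rot: [[-0.939, -0.345, -0.0], [-0.345, 0.939, 0.0], [0.0, 0.0, -1.0]]
force: [-0.3, 0.9, -0.2]
finger_gap: 0.0551
finger_force: 0.0
tilt IoU,deg,d,h [(0.86, 72.0, 0.0, 0.06), (0.854, 74.0, 0.0, 0.06), (0.85, 70.0, 0.0, 0.06)]
```

```bash
cat > fit.py <<'E'
from h import *
def fit(n,R,L,x0,y0,z0,fwd,box,ts=range(64,111,4),zs=(-.004,0,.004,.008),span=.016,sat=45,vmin=60):
    im=np.load(f"pics/{n}.npz")["img"];hs=cv2.cvtColor(im,cv2.COLOR_RGB2HSV)
    m=((hs[...,1]<sat)&(hs[...,2]>vmin)&(hs[...,2]<235)).astype(np.uint8);m=cv2.morphologyEx(m,cv2.MORPH_OPEN,np.ones((3,3)))
    u0,v0,u1,v1=box;A=m[v0:v1,u0:u1];a=np.linspace(0,2*np.pi,24);best=[];f=np.r_[fwd,0.];f/=np.linalg.norm(f);up=np.array([0,0,1.]);sd=np.cross(up,f)
    for t in ts:
      c,s=np.cos(np.radians(t)),np.sin(np.radians(t));ax=f*c-up*s;n1=f*s+up*c;ci=R*(np.outer(np.cos(a),n1)+np.outer(np.sin(a),sd))
      for x in np.arange(x0-span,x0+span+1e-6,.004):
       for y in np.arange(y0-span,y0+span+1e-6,.004):
        for z in zs:
          b=np.array([x,y,z0+z])-L/2*ax;q=proj(n,np.r_[b+ci,b+L*ax+ci]).astype(np.float32)-[u0,v0]
          k=np.zeros(A.shape,np.uint8);cv2.fillConvexPoly(k,cv2.convexHull(q.astype(np.float32)).astype(int),1)
          best.append(((A&k).sum()/(A|k).sum(),t,x,y,z))
    best.sort(reverse=True)
    for t in ts: print(t,np.round(next(b for b in best if b[1]==t),3))
    return m
E
python3 - <<'E'
from fit import *
q=proj("s16",[[.41,-.217,0],[.41,-.217,.08]]);print(q)
u,v=q.mean(0).astype(int)
m=fit("s16",.026,.076,.412,-.217,.038,(.938,.345),(u-45,v-40,u+45,v+50),ts=range(66,103,6))
for r in m[v-40:v+50:2,u-45:u+45]: print("".join(".#"[i] for i in r))
E
```

```text
[[295.03519923 212.04189024]
 [293.73177794 179.23251761]]
66 [ 3.14e-01  6.60e+01  4.20e-01 -2.13e-01 -4.00e-03]
72 [ 0.321 72.     0.428 -0.205  0.   ]
78 [ 3.26e-01  7.80e+01  4.28e-01 -2.05e-01  4.00e-03]
84 [ 0.33  84.     0.428 -0.209  0.   ]
90 [ 3.30e-01  9.00e+01  4.28e-01 -2.09e-01 -4.00e-03]
96 [ 3.32e-01  9.60e+01  4.28e-01 -2.09e-01 -4.00e-03]
102 [ 3.24e-01  1.02e+02  4.28e-01 -2.05e-01 -4.00e-03]
.........................####.................................#####...#####...............
...............................................................###........................
...............................................................###........................
..........................................................................................
..........................................................................................
..........................................................................................
..........................................................................................
................................................
[... 2709 characters left out ...]
.....###.######################################################
....................................######################################################
...................................#######################################################
.................................#########################################################
...............................###########################################################
.............................#############################################################
###........................###########################################################....
#####....................#############################################################....
```

```bash
python3 -m handwheel '[[0,0,0,0,52],[0,0,0,0,48],[0,0,0,0,48],[0,0,0,0,48],[0,0,0,0,48]]' 20
python3 -m handwheel '[[0,0,-4,0,48],[0,0,-12,0,48],[0,0,-24,0,48],[0,0,-32,0,48],[0,0,-32,0,48],[0,0,-32,0,48],[0,0,-20,0,48],[0,0,-10,0,48],[0,0,0,0,48],[0,0,0,0,48]]'
python3 - <<'E'
from h import *
snap("wrist","w17.png");snap("scene","s17.png")
hs=cv2.cvtColor(np.load("pics/w17.npz")["img"],cv2.COLOR_RGB2HSV)[...,1]
for r in hs[150:330:4,250:390:2]: print("".join("#" if v<30 else "." for v in r))
c=capture("wrist");T=c["tool_from_camera"];K=c["camera_matrix"];a=np.linspace(0,2*np.pi,73)
for x in(-.01,-.005,0,.005):
  for z in(.005,.010,.015):
    P=np.c_[x+.026*np.cos(a),.026*np.sin(a),0*a+z];q=(P-T[:3,3])@T[:3,:3]@K.T;q=q[:,:2]/q[:,2:]
    print(x,z,"toprow",q[:,1].min().round(1),"cols",q[:,0].min().round(1),q[:,0].max().round(1))
E
```

```text
clock: 22.92
eef_pos: [0.4104, -0.217, 0.0101]
eef_rot: [[-0.939, -0.345, 0.0], [-0.345, 0.939, 0.0], [-0.0, 0.0, -1.0]]
force: [-1.4, 2.1, 4.1]
finger_gap: 0.0481
finger_force: 9.0
clock: 23.75
eef_pos: [0.4104, -0.2172, 0.1759]
eef_rot: [[-0.939, -0.345, 0.0], [-0.345, 0.939, -0.0], [-0.0, -0.0, -1.0]]
force: [0.2, -0.3, -2.2]
finger_gap: 0.0483
finger_force: 8.9
.......................................................###############
......................................................################
.....................................................##..#############
.....................................................#################
....................................................##################
...................................................#.#.###############
...................................................#.#.####.##########
.................................................##...################
.......................................................#..############
................................................##.#..#..#########.###
......................
[... 2253 characters left out ...]
....######################################################.#......#
......########################################################....#...
##...##########################################################..#....
-0.01 0.005 toprow 236.5 cols 272.0 364.3
-0.01 0.01 toprow 234.1 cols 273.1 363.2
-0.01 0.015 toprow 231.8 cols 274.1 362.1
-0.005 0.005 toprow 227.5 cols 271.7 364.7
-0.005 0.01 toprow 225.3 cols 272.8 363.5
-0.005 0.015 toprow 223.2 cols 273.8 362.4
0 0.005 toprow 218.5 cols 271.4 365.0
0 0.01 toprow 216.5 cols 272.5 363.8
0 0.015 toprow 214.6 cols 273.5 362.7
0.005 0.005 toprow 209.3 cols 271.1 365.3
0.005 0.01 toprow 207.5 cols 272.2 364.1
0.005 0.015 toprow 205.8 cols 273.2 363.0
```

The beaker stands in the pads about 20 mm off-centre along tool x: its rim edge shows at row ~254, and the gap of 48 mm is a chord rather than the diameter. I'll set it down again, shift and regrip it centred.

```bash
python3 -m handwheel '[[0,0,12,0,48],[0,0,28,0,48],[0,0,36,0,48],[0,0,36,0,48],[0,0,28,0,48],[0,0,14,0,48],[0,0,6,0,48],[0,0,3,0,48],[0,0,0,0,48]]'
python3 -m handwheel '[[0,0,1,0,48],[0,0,1,0,48],[0,0,0,0,48]]'
```

```text
clock: 24.65
eef_pos: [0.4104, -0.217, 0.0129]
eef_rot: [[-0.939, -0.345, -0.0], [-0.345, 0.939, 0.0], [0.0, 0.0, -1.0]]
force: [-0.5, -0.0, -0.9]
finger_gap: 0.0481
finger_force: 8.9
clock: 24.9
eef_pos: [0.4108, -0.2174, 0.0116]
eef_rot: [[-0.939, -0.345, 0.001], [-0.345, 0.939, -0.001], [-0.001, -0.001, -1.0]]
force: [0.2, -0.2, -1.3]
finger_gap: 0.0484
finger_force: 8.9
```

```bash
python3 -m handwheel '[[0,0,1,0,48],[0,0,0.5,0,48],[0,0,0,0,49],[0,0,0,0,51],[0,0,0,0,56],[0,0,0,0,66],[0,0,0,0,70],[0,0,0,0,70]]'
python3 -m handwheel '[[-8,0,0,0,70],[-8,0,0,0,70],[-4,0,0,0,70],[0,0,0,0,70],[0,0,0,0,56],[0,0,0,0,48],[0,0,0,0,48],[0,0,0,0,48],[0,0,0,0,48]]' 20
python3 -m handwheel '[[0,0,-4,0,48],[0,0,-12,0,48],[0,0,-24,0,48],[0,0,-32,0,48],[0,0,-32,0,48],[0,0,-32,0,48],[0,0,-20,0,48],[0,0,-10,0,48],[0,0,0,0,48],[0,0,0,0,48]]'
python3 - <<'E'
from h import *
snap("wrist","w18.png")
hs=cv2.cvtColor(np.load("pics/w18.npz")["img"],cv2.COLOR_RGB2HSV)[...,1]
for r in hs[200:270:2,260:380:2]: print("".join("#" if v<20 else "." for v in r))
E
```

```text
clock: 25.57
eef_pos: [0.4104, -0.2171, 0.0095]
eef_rot: [[-0.939, -0.345, 0.0], [-0.345, 0.939, -0.0], [-0.0, -0.0, -1.0]]
force: [0.6, -0.3, -0.9]
finger_gap: 0.0701
finger_force: 0.0
clock: 26.32
eef_pos: [0.4292, -0.2102, 0.0096]
eef_rot: [[-0.939, -0.345, 0.0], [-0.345, 0.939, 0.0], [-0.0, -0.0, -1.0]]
force: [0.7, 1.4, 3.2]
finger_gap: 0.0522
finger_force: 20.6
clock: 27.15
eef_pos: [0.429, -0.2102, 0.1754]
eef_rot: [[-0.939, -0.345, -0.0], [-0.345, 0.939, -0.0], [0.0, -0.0, -1.0]]
force: [-0.4, 0.1, -2.4]
finger_gap: 0.0523
finger_force: 21.7
............................................................
............................................................
............................................................
............................................................
............................................................
............................................................
............................................................
............................................................
........................................................
[... 890 characters left out ...]
###################..........
.......###########################################..........
.......###########################################..........
.......############################################.........
......#############################################.........
......##############################################........
.....###############################################........
.....###############################################........
....#################################################.......
....#################################################.......
....##################################################......
...###################################################......
```

```bash
python3 - <<'E'
from h import *
go(.6607,-.027,.1754)
E
```

```text
now [ 0.4287 -0.21    0.1747] a -159.8 yaw 0 txyz [-280.9   91.8   -0.7]
```

```bash
python3 -m handwheel '[[-12,4,0,0,48],[-22,7,0,0,48],[-28,9,0,0,48],[-30,10,0,0,48],[-30,10,0,0,48],[-30,10,0,0,48],[-30,10,0,0,48],[-30,10,0,0,48],[-28,9,0,0,48],[-22,7,0,0,48]]'
python3 -m handwheel '[[-12,4,0,0,48],[-7,2,0,0,48],[0,0,0,0,48],[0,0,0,0,48]]'
python3 - <<'E'
from h import *
snap("wrist","w19.png");go(.6607,-.027,.082)
hs=cv2.cvtColor(np.load("pics/w19.npz")["img"],cv2.COLOR_RGB2GRAY)
print(proj("w19",[[.6605,-.027,.069],[.6605,-.027,.014]]))
E
```

```text
clock: 28.03
eef_pos: [0.6462, -0.0373, 0.1736]
eef_rot: [[-0.938, -0.346, -0.002], [-0.346, 0.938, 0.001], [0.002, 0.001, -1.0]]
force: [0.6, -0.5, -1.7]
finger_gap: 0.0525
finger_force: 21.7
clock: 28.37
eef_pos: [0.6606, -0.0272, 0.1746]
eef_rot: [[-0.939, -0.345, -0.002], [-0.345, 0.939, 0.0], [0.001, 0.001, -1.0]]
force: [-0.1, 0.2, -1.5]
finger_gap: 0.0521
finger_force: 21.7
now [ 0.6604 -0.0274  0.175 ] a -159.8 yaw 0 txyz [-0.4  0.3 93. ]
[[317.69867909 222.7513858 ]
 [317.44906745 209.94697401]]
```

```bash
python3 -m handwheel '[[0,0,10,0,48],[0,0,24,0,48],[0,0,28,0,48],[0,0,20,0,48],[0,0,8,0,48],[0,0,3,0,48],[0,0,3,0,48],[0,0,3,0,48],[0,0,3,0,48],[0,0,0,0,48]]'
python3 -m handwheel '[[0,0,3,0,48],[0,0,3,0,48],[0,0,3,0,48],[0,0,0,0,48]]'
```

```text
clock: 29.25
eef_pos: [0.6614, -0.027, 0.0738]
eef_rot: [[-0.939, -0.345, 0.001], [-0.345, 0.939, -0.0], [-0.0, -0.0, -1.0]]
force: [0.0, 0.5, -2.5]
finger_gap: 0.0525
finger_force: 21.7
clock: 29.58
eef_pos: [0.6609, -0.0268, 0.0638]
eef_rot: [[-0.939, -0.345, -0.001], [-0.345, 0.939, 0.0], [0.001, 0.0, -1.0]]
force: [-0.4, -0.1, -1.0]
finger_gap: 0.0519
finger_force: 21.7
```

```bash
python3 -m handwheel '[[0,0,5,0,48],[0,0,8,0,48],[0,0,8,0,48],[0,0,8,0,48],[0,0,5,0,48],[0,0,3,0,48],[0,0,0,0,48]]'
python3 -m handwheel '[[0,0,2,0,48],[0,0,2,0,48],[0,0,0,0,48]]'
```

```text
clock: 30.17
eef_pos: [0.6608, -0.0268, 0.0266]
eef_rot: [[-0.939, -0.345, -0.001], [-0.345, 0.939, 0.0], [0.001, 0.001, -1.0]]
force: [0.5, -0.3, -1.4]
finger_gap: 0.0519
finger_force: 21.7
clock: 30.42
eef_pos: [0.6616, -0.0269, 0.0238]
eef_rot: [[-0.939, -0.345, 0.001], [-0.345, 0.939, -0.0], [-0.001, -0.0, -1.0]]
force: [0.3, -0.5, -1.8]
finger_gap: 0.0522
finger_force: 21.7
```

```bash
python3 -m handwheel '[[0,0,1,0,48],[0,0,1,0,48],[0,0,0,0,48]]'
python3 -m handwheel '[[0,0,1,0,48],[0,0,0,0,48]]'
```

```text
clock: 30.67
eef_pos: [0.6619, -0.0271, 0.0234]
eef_rot: [[-0.939, -0.345, 0.002], [-0.345, 0.939, -0.001], [-0.002, -0.001, -1.0]]
force: [-3.9, 0.3, 18.8]
finger_gap: 0.052
finger_force: 23.2
clock: 30.83
eef_pos: [0.6621, -0.027, 0.0231]
eef_rot: [[-0.939, -0.345, 0.003], [-0.345, 0.939, -0.001], [-0.003, -0.002, -1.0]]
force: [-7.1, 1.1, 25.5]
finger_gap: 0.0516
finger_force: 23.9
```

Deck contact at the expected height (TCP 23.5 mm). Easing off and letting go slowly.

```bash
python3 -m handwheel '[[0,0,-2.5,0,48],[0,0,0,0,51.5],[0,0,0,0,52.4],[0,0,0,0,52.8],[0,0,0,0,53.2],[0,0,0,0,54],[0,0,0,0,58],[0,0,0,0,66],[0,0,0,0,72],[0,0,0,0,72]]'
python3 -m handwheel '[[0,0,-10,0,72],[0,0,-30,0,72],[0,0,-40,0,72],[0,0,-40,0,72],[0,0,-30,0,72],[30,0,0,0,72],[40,0,0,0,72],[40,0,0,0,72],[40,0,0,0,72],[40,0,0,0,72]]'
python3 -m handwheel '[[40,0,0,0,72],[40,0,0,0,72],[0,0,0,0,72],[0,0,0,0,72]]'
python3 - <<'E'
from h import *
for c in("scene","top"): snap(c,c+"20.png")
im=np.load("pics/scene20.npz")["img"].astype(int);rf=np.load("pics/scene0.npz")["img"].astype(int)
df=np.abs(im-rf).sum(2)>45;sat=cv2.cvtColor(im.astype(np.uint8),cv2.COLOR_RGB2HSV)[...,1]
m=(sat<45)&df
for r in range(205,325,2): print(r,"".join("#" if v else "." for v in m[r,195:285]))
a=np.linspace(0,2*np.pi,60)
for n,R,L,x,y in(("tube",.018,.096,.664,-.1225),("beaker",.026,.076,.6605,-.027)):
    q=proj("scene20",np.r_[np.c_[x+R*np.cos(a),y+R*np.sin(a),0*a+.014],np.c_[x+R*np.cos(a),y+R*np.sin(a),0*a+.014+L]]);print(n,"pred bbox",q.min(0).round(1),q.max(0).round(1))
E
```

```text
clock: 31.67
eef_pos: [0.6612, -0.0269, 0.0229]
eef_rot: [[-0.939, -0.345, -0.0], [-0.345, 0.939, 0.0], [0.0, 0.0, -1.0]]
force: [0.6, 0.1, -0.1]
finger_gap: 0.072
finger_force: 0.0
clock: 32.5
eef_pos: [0.481, -0.0926, 0.1736]
eef_rot: [[-0.938, -0.345, 0.001], [-0.345, 0.938, -0.0], [-0.001, -0.001, -1.0]]
force: [0.6, -1.3, 1.1]
finger_gap: 0.0721
finger_force: 0.0
clock: 32.83
eef_pos: [0.4067, -0.1206, 0.1742]
eef_rot: [[-0.939, -0.343, 0.002], [-0.343, 0.939, -0.001], [-0.001, -0.001, -1.0]]
force: [1.1, -0.1, -0.2]
finger_gap: 0.0719
finger_force: 0.0
205 ..........................................................................................
207 ..........................................................................................
209 ..........................................................................................
211 ..........................................................................................
213 ..........................................................................................
215 ........................................................
[... 4552 characters left out ...]
#########################.................
313 ...............................................#######################....................
315 .................................................#################........................
317 ..........................................................................................
319 ..........................................................................................
321 ..........................................................................................
323 ..........................................................................................
tube pred bbox [200.5 228.5] [229.5 286.6]
beaker pred bbox [232.4 260.1] [269.5 317.8]
```

Both silhouettes match seated, upright vessels within about 1–2 px: tube at cols 201–229, rows 229–285; beaker at cols 233–270, rows 261–315. Handing in.

```bash
python3 -c "
from station import *
print(close_job())"
```

```text
the job is handed in; nothing more can be done
None
```

The beaker sits inverted on the thick peg and the tube on the thin peg, both released. The last scene picture matches seated, upright vessels within about 2 px. I never touched the cup, jar or pliers, though I didn't re-measure them. The job is handed in at about 33 s; no verdict came back.

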